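# Free the taper mandrel from the bench centre and show its end to the inspection camera

## Task

Wind the handwheel of the bench centre anticlockwise (seen from above) until the quill is drawn all the way back and its collar meets the housing, then lift the taper mandrel out of its rests. Hold it in the air level in front of the inspection camera, its big flat end facing the lens squarely, centred on the lens and about 80 mm from the lens rim; finish still holding it there, still, in the gripper alone. Do not touch the camera, and do not disturb the two standing mandrels and the tub beside the work.

Things in the scene. Friction and masses are not known exactly. Their poses are not given: they have to be found in the camera images.
- bench_centre: Fixed grey fixture, base plate 86 x 298 x 12 mm. Origin on the bench top; y runs along the mandrel it carries, x across, z up. Along y: steel back plate (44 wide, 76 mm high) from -115 to -107 mm; V rests 10 mm thick at -91 and 0 mm, 55 mm wide, tops near the mandrel's axis; quill; housing from 103 to 173 mm (64 wide, 86 mm high), on it a column with the level handwheel.
- wheel_axis (a point): Point on the handwheel's upright axis, 177 mm above the bench, at the height at which to pinch the crank grip (y = 138 mm in the bench centre's frame). The steel wheel is 100 mm across, its top 147 mm above the bench.
- crank (a point): Point on the axis of the upright black crank grip on the wheel, 177 mm above the bench, 38 mm from the wheel's axis; goes round with the wheel. The grip is 16 mm thick, from 153 to 195 mm above the bench, and spins freely on its pin: pinch it from above and lead it round in a circle with the hand's heading unchanged.
- wheel (a joint): Angle of the handwheel, rad: grows anticlockwise seen from above, 0 to 7.0 (the stop). It starts between 0 and 1.0 and stays where it is left; turning takes about 2 to 5 N at the crank grip.
- quill (a joint): Travel of the quill, m, 0.004 times the wheel angle: 0 = forward over the mandrel's tip, 0.028 = fully back, its collar against the housing. At 0 the hollow nose (20 mm outside, 13 mm bore) covers the last 14 mm of the mandrel, so that it cannot be lifted; from 0.015 on the tip is clear.
- mandrel: Iron taper mandrel 160 mm long, about 0.2 to 0.45 kg, lying level in the V rests, axis 62 mm up; grip it from above between them. Origin: centre of its big flat end (33 mm across), at y = -105 mm in the bench centre's frame; z runs along it to the tip, at first along the bench centre's +y; y at first points down. 25 mm thick at z = 50 mm, 5 mm at the tip; centre of mass at z = 46 mm.
- inspection_camera: Fixed inspection camera on a stand with a round foot 76 mm across: grey box 44 x 50 x 44 mm with a black lens, post behind it up to 248 mm. Origin on the bench top below the camera; it looks level along its own -x axis, roughly towards the robot.
- lens (a point): Centre of the front rim of the camera's lens (36 mm across), 45 mm from the camera's origin along its -x and 220 mm above the bench.
- tall_mandrel: Bystander: iron taper mandrel 182 mm tall, 32 mm at the foot, standing upright on the bench. Origin at the centre of its foot.
- short_mandrel: Bystander: iron taper mandrel 121 mm tall, 30 mm at the foot, standing upright. Origin at the centre of its foot.
- clay_tub: Bystander: yellowish plastic tub, 101 mm across and 78 mm tall, standing on the bench. Origin at the centre of its foot.

How it is judged:
By the outcome, as a careful person would: the job done as asked, in the order asked, and still so for the second after the job is handed in, while the arm keeps its last pose, push and grip.
It also fails if it takes over 54 s, if anything falls off the work surface, if the arm or the gripper's body presses on something with over 40 N, if the wrist force passes 120 N, or if a joint passes its speed limit or range.

## Robot

A 7-joint arm with a two-finger parallel gripper is mounted at the origin on a cart in front of the work surface, level with it; the furniture and walls round the work are solid. World frame = base frame: x ahead of the robot, y to its left, z up, the work surface at z = 0. Lengths are in m, angles in rad, forces in N, time in s.
With the tool pointing down it reaches from about 0.4 to 0.85 m from the base axis. Payload 10.4 kg.
Tool frame: the origin (TCP) lies on the centre line of the jaws, within the pads' length; the fingertips stand 22 mm ahead of it and the grasp point (between the pads) lies 3 mm ahead of it; z points along the fingers, y is the line along which they close (so a half turn about z gives the same grasp; the last joint's range is limited). The gripper opens to 87 mm and grips with 3 to 60 N. Pads are 19 mm wide; open, the fingers measure 117 mm over their backs; the gripper's body (75 mm by 190 mm) begins 51 mm behind the grasp point.
Start: joints at [-1.255, 0.332, -0.065, 1.46, 0.022, 1.35, -0.088], TCP at [0.208, 0.589, 0.245] pointing down, gripper open.
Joint ranges: [-2.6, 2.6], [-0.5, 2.12], [-1.47, 1.34], [0.16, 2.42], [-1.27, 4.41], [0.06, 2.06], [-2.6, 2.6]. Speed limits (rad/s): [2.22, 2.22, 2.79, 2.79, 3.14, 3.14, 3.14].

## Interface

Orientations are given as a unit quaternion [x, y, z, w].
In Python, from bench import r, camrig, telemetry, job gives the robot as it stands (r), with the cameras (camrig), the readings (telemetry) and the job (job).
- The arm moves only by the tool jog_arm, called after "Emit:" as name(argument=value, ...) on one line, values as JSON. Schema: {"type":"object","properties":{"moves":{"type":"array","items":{"type":"number"},"minItems":5,"maxItems":60},"squeeze":{"type":"number"},"only":{"type":"string"},"quiet":{"type":"boolean"},"lines":{"type":"string"}},"required":["moves"],"additionalProperties":false}. moves is one flat list of numbers that holds 1 to 12 rows one after another, with no inner brackets; each row has 5 numbers: dx, dy, dz in fractions of the full range, 1 being 0.6 m, then a turn about the tool's z in fractions of the full range, 1 being 4 rad, then the finger opening in m; each row is the pose to reach, as a shift and turn from the pose commanded when the call began, along the tool's axes at that moment; what a row does not reach only later rows make up. A row lasts 1/10 s, in which the tool goes at most 0.05 m and 0.15 rad, less where a joint would pass 70% of its speed; a pose out of reach is approached as far as the arm can. The fingers move at their own pace and stop on an object; squeeze is the grip in N (left out, the last holds). Time passes only in rows, so rows that do not move let the fingers close. The tool returns the time, the measured TCP pose, the force, the opening and the grip force at its end. only (a regular expression) keeps the lines of the reply that match it, lines (a string "A,B") keeps lines A to B, and quiet returns only ok. Input that does not fit is refused with a message, and nothing moves.
- telemetry.read_state(): the state, without advancing time (a new reading comes with each control period).
- camrig.camera(name): name is "scene" or "top" or "wrist"; returns a dict with "img" (480x640x3 uint8, red, green, blue), "fx", "fy", "cx", "cy" (pixels), "k1" (the pictures are not rectified: a ray, as slopes to the right and down, at radius r is drawn at 1 + k1 r^2 times it, then the intrinsics apply), "pose" (4x4, takes a point from camera to world coordinates). Camera axes: x right, y down, z forward; pixel columns grow to the right and rows downward; lengths in m; the calibration is good to about 2 mm. A picture is of the moment at which its call begins. There is no depth.
- job.close_job(): hands the job in; it is judged then, once.
The state is a dict: "time": time; "joint_positions": joint angles; "joint_vel": joint speeds; "joint_torque": joint torques, N m; "ee_pos": TCP position; "eef_rot": TCP orientation; "ft_force": force on the tool from outside, world axes, zero at the start; "torque": the same for the moment, N m; "width": finger opening in m; "grip_force": force on a finger pad.
Only numpy, scipy, OpenCV 4.12 (cv2) and the standard library are available. Lean on these libraries where they do the work, as an engineer would, in place of code of your own. Each camera call takes 0.05 s, during which the arm holds its last target. There are 200 camera calls.

## Working session

There is one attempt and no reset: what is moved stays moved. The work goes in short steps, Python scripts to look and compute and a tool call to move; the robot and the scene stay as the last step left them, time stands still between calls to the robot, and variables do not carry over. Pictures are saved under pics/ and viewed, at most 10 in all, crops included, and the job is handed in when it is done.

```bash
ls; mkdir -p pics; python3 - <<'E'
from bench import r, camrig, telemetry, job
import cv2,numpy as np
np.set_printoptions(precision=4,suppress=True)
s=telemetry.read_state();print(s['time'],s['ee_pos'],s['eef_rot'],s['width'])
for n in("scene","top","wrist"):
    c=camrig.camera(n);cv2.imwrite(f'pics/{n}0.png',c['img'][:,:,::-1]);print(n,c['fx'],c['fy'],c['cx'],c['cy'],c['k1'],c['pose'])
E
```

```text
bench.py
pics
0.0 [0.2076 0.5891 0.2437] [ 0.1686  0.9857 -0.0007 -0.0001] 0.08745261638972503
scene 601.309330012329 601.309330012329 317.6232584651504 247.03514433837208 0.024619704971831306 [[ 0.4255 -0.5205  0.7403 -0.532 ]
 [-0.9047 -0.2266  0.3607 -0.2299]
 [-0.0199 -0.8233 -0.5673  0.9695]
 [ 0.      0.      0.      1.    ]]
top 538.4400088925186 538.4400088925186 324.8486611128355 233.2873447140705 -0.04166256501336627 [[ 0.0075 -0.9909  0.1343  0.4124]
 [-1.     -0.0071  0.0039  0.3031]
 [-0.0029 -0.1343 -0.9909  1.2591]
 [ 0.      0.      0.      1.    ]]
wrist 336.9531683538011 336.9531683538011 318.3839005301172 235.98056925777394 -0.05570276895450883 [[ 0.3332  0.9067  0.2587  0.1374]
 [ 0.9428 -0.3201 -0.0928  0.6146]
 [-0.0013  0.2748 -0.9615  0.3839]
 [ 0.      0.      0.      1.    ]]
```

View pics/scene0.png

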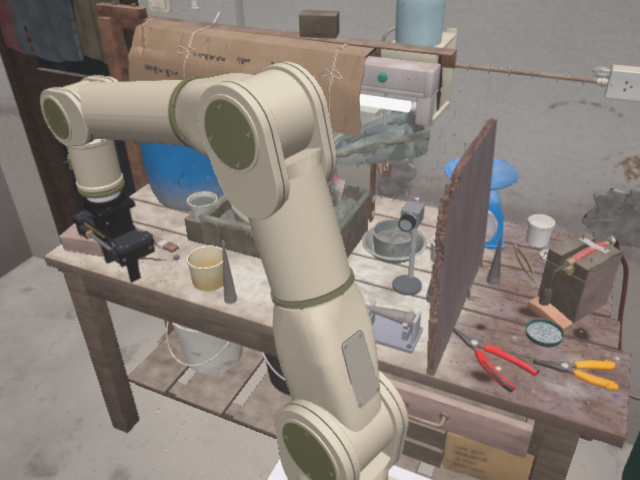

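View pics/top0.png

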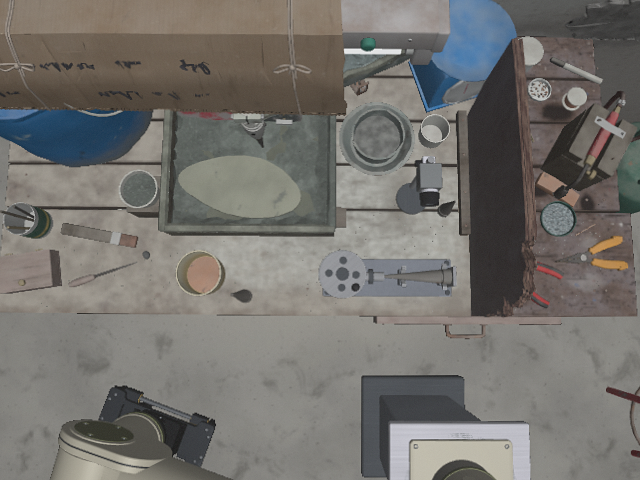

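The scene view shows the robot at the left, the fixture partly behind the arm at (395,325) and the inspection camera at (408,240). In the top view the wheel is centred near (343,273), the mandrel runs from about (385,276) to (450,277), the camera is at (430,180), the short mandrel at (446,208), the tub at (200,272) and the tall mandrel at (242,296). A tall board stands right of column 470. I'll zoom in.

```bash
cat > h.py <<'E'
import numpy as np,cv2
from scipy.spatial.transform import Rotation as R
np.set_printoptions(precision=4,suppress=True)
def ray(c,u,v):
    d=np.array([(u-c['cx'])/c['fx'],(v-c['cy'])/c['fy']]);s=d.copy()
    for _ in range(20): s=d/(1+c['k1']*(s@s))
    w=c['pose'][:3,:3]@np.array([s[0],s[1],1]);return c['pose'][:3,3],w/np.linalg.norm(w)
def plane(c,u,v,z):
    o,w=ray(c,u,v);return o+w*(z-o[2])/w[2]
def tri(*obs):
    A=0;b=0
    for c,u,v in obs:
        o,w=ray(c,u,v);P=np.eye(3)-np.outer(w,w);A=A+P;b=b+P@o
    x=np.linalg.solve(A,b);return x,[np.linalg.norm(np.cross(x-ray(*q)[0],ray(*q)[1])) for q in obs]
def proj(c,p):
    q=np.linalg.inv(c['pose'])@np.append(p,1);s=q[:2]/q[2];s=s*(1+c['k1']*(s@s));return c['fx']*s[0]+c['cx'],c['fy']*s[1]+c['cy']
E
python3 - <<'E'
from bench import r, camrig, telemetry, job
from h import *
c=camrig.camera("top")
for n,u,v,z in [("wheel",343,273,.147),("tip",386,276,.062),("bigend",452,277,.062),("lens",429,204,.22),("camfoot",412,198,0),("tub",200,272,.078),("tallfoot",250,296,0),("shortfoot",440,210,0),("board top right",528,300,.3),("board left",470,310,0),("table edge",300,316,0)]: print(n,plane(c,u,v,z))
im=c['img'][140:310,310:480,::-1]
cv2.imwrite('pics/t1.png',cv2.resize(im,None,fx=3.5,fy=3.5,interpolation=cv2.INTER_CUBIC))
E
```

```text
wheel [0.4806 0.2694 0.147 ]
tip [0.4799 0.1713 0.062 ]
bigend [0.4786 0.0243 0.062 ]
lens [0.6127 0.103  0.22  ]
camfoot [0.6694 0.101  0.    ]
tub [0.4846 0.5816 0.078 ]
tallfoot [0.4345 0.4811 0.    ]
shortfoot [0.6408 0.0347 0.    ]
board top right [ 0.4253 -0.0552  0.3   ]
board left [ 0.4057 -0.0304  0.    ]
table edge [0.3894 0.3641 0.    ]
```

View pics/t1.png

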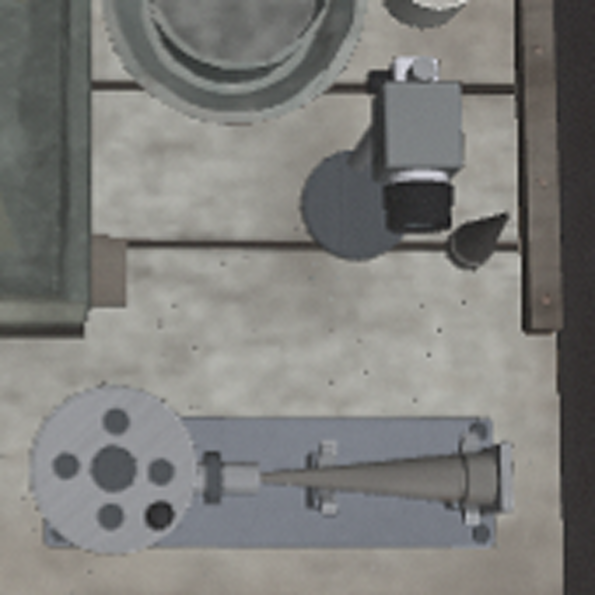

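Crop: crank grip at full-image (355.7,287.1), wheel centre (342.3,273.7), mandrel tip (385,276.5), and lens rim about (429,205). The fixture is nearly aligned with the world frame. I'll move above it for wrist views.

Careful with the scale: shifts go in shares of 0.6 m and turns go in shares of 4 rad. That gives: -0.337 m / 0.6 = -0.5617, -0.198 m / 0.6 = -0.33, 1.23 rad / 4 = 0.3075.

Emit:
jog_arm(moves=[-0.05,-0.025,-0.0833,0.025,0.087,-0.1167,-0.0667,-0.1333,0.0625,0.087,-0.1833,-0.1083,-0.15,0.1,0.087,-0.25,-0.15,-0.15,0.1375,0.087,-0.3167,-0.1917,-0.15,0.175,0.087,-0.3833,-0.2333,-0.15,0.2125,0.087,-0.45,-0.2667,-0.15,0.25,0.087,-0.5167,-0.3,-0.15,0.2875,0.087,-0.5617,-0.33,-0.15,0.3075,0.087,-0.5617,-0.33,-0.15,0.3075,0.087,-0.5617,-0.33,-0.15,0.3075,0.087,-0.5617,-0.33,-0.15,0.3075,0.087])

```text
time: 1.4
ee_pos: [0.4589, 0.2919, 0.3344]
eef_rot: [0.705, 0.709, -0.0, -0.0]
ft_force: [-0.6, 0.4, 0.1]
width: 0.087
grip_force: 0.0
```

```bash
python3 - <<'E'
from bench import r, camrig, telemetry, job
from h import *
s=telemetry.read_state();print(s['time'],s['ee_pos'],s['eef_rot'],s['joint_positions'])
c=camrig.camera("wrist");np.save('w1.npy',c,allow_pickle=True);cv2.imwrite('pics/w1.png',c['img'][:,:,::-1]);print(c['pose'])
E
```

```text
1.4 [0.4589 0.2919 0.3344] [ 0.7055  0.7087 -0.0001 -0.0003] [-0.9131  0.1131  0.2905  1.5451 -0.0329  1.4885 -0.617 ]
[[ 1.      0.0035  0.001   0.4592]
 [ 0.0036 -0.9617 -0.2742  0.3673]
 [-0.      0.2742 -0.9617  0.4745]
 [ 0.      0.      0.      1.    ]]
```

View pics/w1.png

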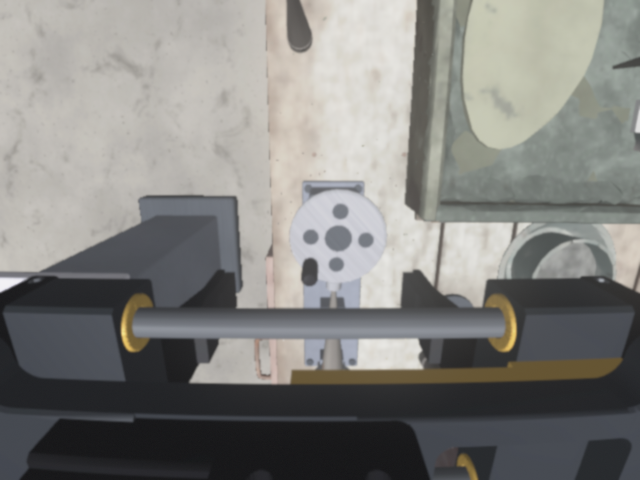

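The wrist view shows the wheel centre near (338,237) and the black crank grip at (309,272). The gripper hides the lower half. I'll shift towards -y for the second view and the mandrel.

Scaled: -0.19 m / 0.6 = -0.3167, -0.15 m / 0.6 = -0.25.

Emit:
jog_arm(moves=[-0.0833,0,0,0,0.087,-0.1667,0,0,0,0.087,-0.25,0,0,0,0.087,-0.3167,0,0,0,0.087,-0.3167,0,0,0,0.087,-0.3167,0,0,0,0.087])

```text
time: 2.05
ee_pos: [0.4599, 0.1013, 0.3348]
eef_rot: [0.706, 0.708, 0.001, -0.0]
ft_force: [-0.4, 0.6, -0.7]
width: 0.0869
grip_force: 0.0
```

```bash
python3 - <<'E'
from bench import r, camrig, telemetry, job
from h import *
s=telemetry.read_state();print(s['time'],s['ee_pos'],s['eef_rot'],s['joint_positions'])
c=camrig.camera("wrist");np.save('w2.npy',c,allow_pickle=True);t=camrig.camera("top");np.save('t2.npy',t,allow_pickle=True);sc=camrig.camera("scene");np.save('s2.npy',sc,allow_pickle=True)
a=c['img'][0:300,120:520,::-1]; a=cv2.resize(a,None,fx=2,fy=2)
cv2.imwrite('pics/w2.png',a)
b=sc['img'][190:360,330:530,::-1];cv2.imwrite('pics/s2.png',cv2.resize(b,None,fx=3.5,fy=3.5,interpolation=cv2.INTER_CUBIC))
E
```

```text
2.05 [0.4599 0.1013 0.3348] [ 0.7062  0.708   0.0006 -0.0002] [-0.7576 -0.0732  0.4232  1.7197  0.0293  1.4878 -0.3352]
```

View pics/w2.png

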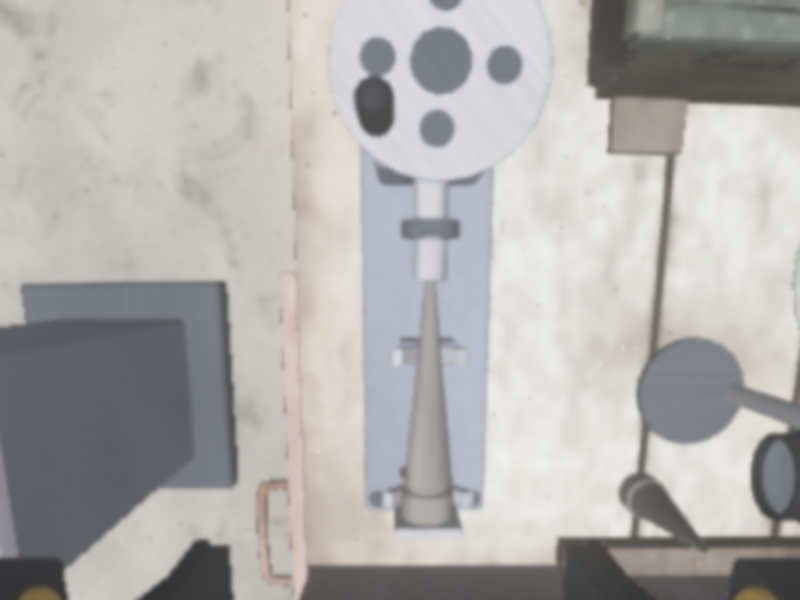

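View pics/s2.png

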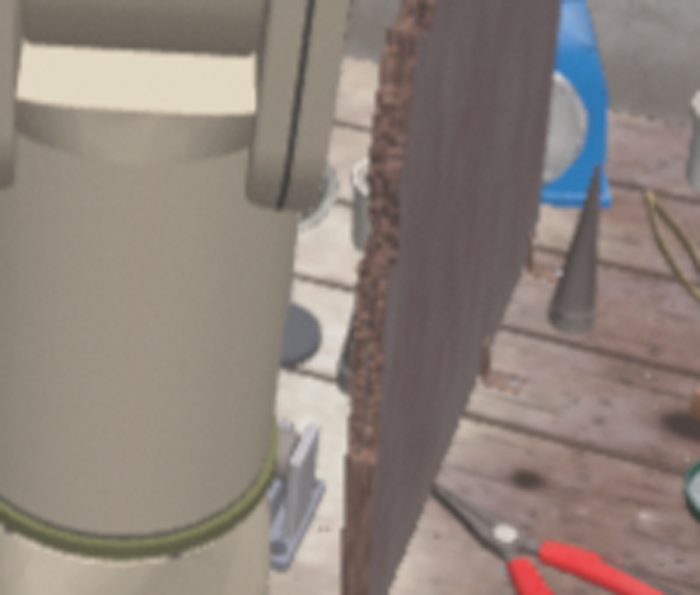

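Wrist crop: wheel hub at full (340,30), crank top near (307,46), mandrel tip (335,141), big end about (333.5,258), camera foot (465,195) and lens rim ellipse (509,238). In the scene crop the arm and board hide the work. Now the numbers.

```bash
python3 - <<'E'
from h import *
w1,w2,t=[np.load(f,allow_pickle=True).item() for f in('w1.npy','w2.npy','t2.npy')]
def blobs(c,x0,y0,x1,y1,thr,amin=25):
    g=cv2.cvtColor(c['img'],cv2.COLOR_RGB2GRAY)[y0:y1,x0:x1]
    n,l,s,ce=cv2.connectedComponentsWithStats((g<thr).astype('uint8'))
    return [(ce[i]+[x0,y0],s[i]+[x0,y0,0,0,0]) for i in range(1,n) if s[i][4]>amin]
for nm,c,b in(('w1',w1,(290,190,388,290)),('w2',w2,(285,0,395,85)),('top',t,(320,250,368,297))):
  for thr in(75,130):
    print(nm,thr);[print('  ',a,q) for a,q in blobs(c,*b,thr)]
print('dark w2 lens');[print(a,q) for a,q in blobs(w2,490,205,520,270,70)]
for u,v in((335,141),(334.5,175),(333.8,240),(333.5,258)): print('mandrel',plane(w2,u,v,.062))
for u,v in((301,250),(302.5,90),(360.5,250),(365,90)): print('base edge',plane(w2,u,v,.012))
print('foot',plane(w2,465,195,0.006),'foot edges',plane(w2,439,195,.006),plane(w2,491.5,195,.006))
print('lens@.22',plane(w2,509,238.5,.22),plane(t,429.5,203.5,.22), tri((w2,509,238.5),(t,429.5,203.5)))
E
```

```text
w1 75
   [309.6509 268.0414] [303 260  13  18 169]
w1 130
   [314.0847 191.5254] [306 190  19   6  59]
   [340.0873 211.1667] [334 205  13  13 126]
   [337.8886 237.9182] [326 227  25  23 440]
   [310.2602 236.6667] [304 231  13  12 123]
   [365.3596 239.7368] [360 234  12  12 114]
   [309.4421 271.8684] [302 258  16  28 380]
   [335.8108 264.0631] [330 259  13  11 111]
w2 75
w2 130
   [342.5      1.1176] [337   0  12   4  34]
   [340.2319  29.8389] [327  15  28  31 664]
   [307.5501  45.4684] [298  20  19  48 649]
   [371.8304  32.117 ] [365  25  14  15 171]
   [338.0816  63.8639] [332  57  13  14 147]
top 75
   [355.1087 286.8478] [352 284   8   7  46]
top 130
   [342.7059 259.9412] [339 256   8   9  51]
   [365.6087 264.2391] [362 259   6  16  46]
   [341.94   273.5467] [335 267  14  14 150]
   [328.4706 272.5686] [325 269   8   8  51]
   [355.5 274.5] [352 271   8   8  52]
   [362.7358 290.4717] [352 280  16  17 106]
   [354.9394 286.9697] [351 283   9   9  66]
   [341.1346 287.3077] [337 284   9   8  52]
   [325.2653 293.2653] [322 288  11   9  49]
dark w2 lens
[503.7931 254.5172] [500 249  11  10  29]
mandrel [0.4803 0.1763 0.062 ]
mandrel [0.4803 0.1362 0.062 ]
mandrel [0.4805 0.0539 0.062 ]
mandrel [0.4805 0.0295 0.062 ]
base edge [0.4358 0.0239 0.012 ]
base edge [0.4402 0.2399 0.012 ]
base edge [0.5219 0.024  0.012 ]
base edge [0.5205 0.2402 0.012 ]
foot [0.6683 0.1039 0.006 ] foot edges [0.6309 0.1036 0.006 ] [0.7069 0.1042 0.006 ]
lens@.22 [0.6138 0.1023 0.22  ] [0.6137 0.102  0.22  ] (array([0.6137, 0.1022, 0.2201]), [np.float64(0.00011845016817659847), np.float64(0.00011845016817661648)])
```

```bash
python3 - <<'E'
from h import *
w1,w2,t=[np.load(f,allow_pickle=True).item() for f in('w1.npy','w2.npy','t2.npy')]
h=tri((w1,337.89,237.92),(w2,340.23,29.84),(t,341.94,273.55));print('hub',h)
k=tri((w1,309.5,277.5),(w2,307.8,46),(t,355,287));print('crank top',k)
for c,u,v in((w1,309.5,277.5),(w2,307.8,46),(t,355,287)):print(plane(c,u,v,.195))
d=k[0]-h[0];print(np.hypot(*d[:2]),np.degrees(np.arctan2(d[1],d[0])))
# camera box edges in top
g=cv2.cvtColor(t['img'],cv2.COLOR_RGB2GRAY)[155:215,405:455].astype(int)
for v in range(166,188,4): print(v,g[v-155,10:42])
E
```

```text
hub (array([0.4795, 0.2717, 0.1467]), [np.float64(0.00018669609595648956), np.float64(0.00015416328255329957), np.float64(0.00019295739385919968)])
crank top (array([0.4514, 0.2472, 0.191 ]), [np.float64(0.0001570820050187424), np.float64(0.0008722564766894625), np.float64(0.0010269925861461154)])
[0.4517 0.2489 0.195 ]
[0.4524 0.2465 0.195 ]
[0.4503 0.2471 0.195 ]
0.037264347023543413 -138.8230931656499
166 [ 55  51  42  52  66 111 126 124 124 125 124 125 125 124 126 124 123 124
 125 126 126 125 124 123 127 129 102  53  53  55  54  52]
170 [161  83  53  51  60 109 124 126 125 125 124 125 126 125 124 125 126 126
 124 124 126 126 125 125 125 126 119 135 140 141 145 147]
174 [162  85  51  48  52 106 129 128 126 125 126 127 125 126 127 125 127 126
 126 127 125 126 125 126 126 126 128 150 149 149 150 151]
178 [ 63  56  50  48  48  98 126 129 127 126 127 127 126 127 126 127 127 126
 127 126 124 125 126 124 126 125 116 115 159 159 159 159]
182 [ 82  62  52  45  48  94 126 127 127 130 128 128 128 128 127 127 128 126
 125 127 126 127 127 126 125 126 118 124 163 161 155 153]
186 [ 91  61  47  53  50  85 127 127 126 128 127 126 127 125 127 126 125 124
 127 127 128 127 127 127 128 128 123 142 158 157 156 158]
```

Hub triangulates to (0.4795, 0.2717, 0.1467), so the 147 mm height is confirmed. The crank is at about (0.4508, 0.2467) with radius 37 mm, and the lens at z 0.220. I'll go and pinch the crank.

Scaled: 0.155 m / 0.6 = 0.2583, 0.1455 m / 0.6 = 0.2425.

Emit:
jog_arm(moves=[0.0833,-0.005,0,0,0.087,0.1667,-0.01,0,0,0.087,0.2425,-0.0147,0,0,0.06,0.2425,-0.0147,0.0833,0,0.06,0.2425,-0.0147,0.1667,0,0.06,0.2425,-0.0147,0.2333,0,0.06,0.2425,-0.0147,0.2583,0,0.06,0.2425,-0.0147,0.2583,0,0.06,0.2425,-0.0147,0.2583,0,0.03], squeeze=30)

```text
time: 3.1
ee_pos: [0.451, 0.2473, 0.1801]
eef_rot: [0.706, 0.708, 0.0, 0.0]
ft_force: [-0.2, 0.7, -0.2]
width: 0.0572
grip_force: 0.0
```

```bash
python3 - <<'E'
from bench import r, camrig, telemetry, job
from h import *
s=telemetry.read_state();print(s['ee_pos'],s['eef_rot'],s['joint_positions'])
E
```

```text
[0.451  0.2473 0.1801] [0.7058 0.7084 0.0001 0.    ] [-0.8661  0.1326  0.2991  1.851  -0.0425  1.1639 -0.5491]
```

Emit:
jog_arm(moves=[0,0,0,0,0.01,0,0,0,0,0.01,0,0,0,0,0.01,0,0,0,0,0.01,0,0,0,0,0.01,0,0,0,0,0.01], squeeze=30)

```text
time: 3.7
ee_pos: [0.4509, 0.2462, 0.1797]
eef_rot: [0.706, 0.708, -0.0, -0.0]
ft_force: [-1.2, 0.5, 1.1]
width: 0.0151
grip_force: 30.0
```

```bash
python3 - <<'E'
from h import *
C=np.array([.4795,.2717]);p0=np.array([.4508,.2467])
a0=np.arctan2(*(p0-C)[::-1]);q=R.from_quat([.7058,.7084,0,0]).as_matrix()[:2,:2]
P=lambda n:C+.038*np.array([np.cos(a0+.3*n),np.sin(a0+.3*n)])
for s,m in((0,12),(12,8),(20,4)):
    print([(q.T@(P(s+i)-P(s))).round(4).tolist() for i in range(1,m+1)])
E
```

```text
[[-0.0074, 0.0086], [-0.0119, 0.0191], [-0.0131, 0.0303], [-0.0109, 0.0415], [-0.0056, 0.0515], [0.0025, 0.0595], [0.0126, 0.0647], [0.0238, 0.0667], [0.035, 0.0654], [0.0454, 0.0607], [0.0539, 0.0532], [0.0599, 0.0435]]
[[0.0028, -0.011], [0.0022, -0.0223], [-0.0017, -0.033], [-0.0085, -0.0421], [-0.0178, -0.0487], [-0.0286, -0.0522], [-0.0399, -0.0525], [-0.0508, -0.0493]]
[[-0.0095, 0.0062], [-0.0167, 0.015], [-0.0211, 0.0255], [-0.0221, 0.0368]]
```

Scaled: 0.0667 m / 0.6 = 0.1112, 0.0654 m / 0.6 = 0.109.

Emit:
jog_arm(moves=[-0.0123,0.0143,0,0,0.01,-0.0198,0.0318,0,0,0.01,-0.0218,0.0505,0,0,0.01,-0.0182,0.0692,0,0,0.01,-0.0093,0.0858,0,0,0.01,0.0042,0.0992,0,0,0.01,0.021,0.1078,0,0,0.01,0.0397,0.1112,0,0,0.01,0.0583,0.109,0,0,0.01,0.0757,0.1012,0,0,0.01,0.0898,0.0887,0,0,0.01,0.0998,0.0725,0,0,0.01])

```text
time: 4.9
ee_pos: [0.4958, 0.3061, 0.1797]
eef_rot: [0.707, 0.707, 0.001, 0.001]
ft_force: [3.0, -2.7, 3.1]
width: 0.015
grip_force: 30.0
```

Scaled: -0.0525 m / 0.6 = -0.0875, -0.0522 m / 0.6 = -0.087.

Emit:
jog_arm(moves=[0.0047,-0.0183,0,0,0.01,0.0037,-0.0372,0,0,0.01,-0.0028,-0.055,0,0,0.01,-0.0142,-0.0702,0,0,0.01,-0.0297,-0.0812,0,0,0.01,-0.0477,-0.087,0,0,0.01,-0.0665,-0.0875,0,0,0.01,-0.0847,-0.0822,0,0,0.01])

```text
time: 5.7
ee_pos: [0.4451, 0.2541, 0.1797]
eef_rot: [0.706, 0.708, 0.0, -0.0]
ft_force: [4.0, 6.1, -0.1]
width: 0.0151
grip_force: 30.0
```

```bash
python3 - <<'E'
from bench import r, camrig, telemetry, job
from h import *
c=camrig.camera("top");w2=np.load('t2.npy',allow_pickle=True).item()
for k in (w2,c):
    g=cv2.cvtColor(k['img'],cv2.COLOR_RGB2GRAY);print(g[273:280:2,358:396])
np.save('t3.npy',c,allow_pickle=True)
E
```

```text
[[ 78 102 139 150 148 146 148 153 129 126 106  84  82  84  79  86 118 129
  128 128 124 123 124 122 120 123 127 129 129 127 123 122 118 119 121 122
  116 116]
 [ 81 107 141 147 146 147 149 153 132 143 120  89  85  82  81 110 140 142
  143 141 141 143 145 142 140 146 112  98  95  93 101 102 102 107 105 108
  108 106]
 [113 143 151 148 147 149 149 151 151 153 122  90  85  83  80 104 139 147
  148 147 147 147 147 149 148 151 125 108 110 111 110 113 110 108 118 113
  110 110]
 [148 148 148 149 149 147 146 138 138 140 112  83  84  85  83  95 126 130
  135 134 135 135 137 135 140 135 130 127 127 128 128 129 127 128 127 127
  127 116]]
[[162 159 163 161 164 166 167 167 166 167 171 170 172 174 174 175 175 176
  179 178 180 183 183 186 188 161 128  87  84 130 156 160 158 157 159 164
  136  74]
 [164 164 166 165 168 167 170 170 170 170 173 174 175 176 178 179 179 180
  183 183 186 185 186 188 188 193 184 143  90  68 110 149 159 157 157 158
  159 135]
 [167 167 168 168 169 172 173 174 175 175 176 177 178 178 181 181 183 185
  186 190 190 189 188 189 190 190 195 185 143  97  69  95 137 156 159 158
  159 160]
 [169 170 172 171 173 175 176 177 178 179 180 181 184 186 186 187 187 189
  190 190 190 190 191 190 191 190 188 186 177 166 111  73  75 117 149 159
  158 161]]
```

Scaled: -0.0095 m / 0.6 = -0.0158, 0.0062 m / 0.6 = 0.0103.

Emit:
jog_arm(moves=[-0.0085,0.0042,0,0,0.01,-0.0158,0.0103,0,0,0.01,-0.0158,0.0103,0,0,0.01])

```text
time: 6.05
ee_pos: [0.4504, 0.2468, 0.1796]
eef_rot: [0.706, 0.708, -0.001, -0.001]
ft_force: [-7.8, 4.3, 8.6]
width: 0.015
grip_force: 30.0
```

```bash
python3 - <<'E'
from h import *
C=np.array([.4795,.2717]);p0=np.array([.4508,.2467])
a0=np.arctan2(*(p0-C)[::-1]);q=R.from_quat([.7058,.7084,0,0]).as_matrix()[:2,:2]
P=lambda n:C+.038*np.array([np.cos(a0+.3*n),np.sin(a0+.3*n)])
print([(i,(q.T@(P(21+i)-P(21))).round(4).tolist()) for i in (.25,.5,.75,1,1.25,1.5,1.75,2)])
E
```

```text
[(0.25, [-0.0021, 0.002]), (0.5, [-0.0039, 0.0041]), (0.75, [-0.0057, 0.0064]), (1, [-0.0072, 0.0088]), (1.25, [-0.0086, 0.0112]), (1.5, [-0.0098, 0.0138]), (1.75, [-0.0108, 0.0165]), (2, [-0.0116, 0.0193])]
```

Scaled: 0.0041 m / 0.6 = 0.0068, -0.0039 m / 0.6 = -0.0065.

Emit:
jog_arm(moves=[-0.0035,0.0033,0,0,0.01,-0.0065,0.0068,0,0,0.01,-0.0065,0.0068,0,0,0.01])

```text
time: 6.35
ee_pos: [0.4508, 0.2464, 0.1795]
eef_rot: [0.704, 0.71, -0.002, -0.004]
ft_force: [-24.6, 14.6, 15.2]
width: 0.0152
grip_force: 30.0
```

The tangential force climbs to about 28 N without further motion after about 6.28 rad, so this is the stop. I'll relieve, release, rise, and look again.

Scaled: -0.154 m / 0.6 = -0.2567, -0.145 m / 0.6 = -0.2417.

Emit:
jog_arm(moves=[0.005,-0.0052,0,0,0.01,0.005,-0.0052,0,0,0.06,0.005,-0.0052,0,0,0.06,0.005,-0.0052,0,0,0.06,0.005,-0.0052,0,0,0.06,0.005,-0.0052,-0.05,0,0.06,0.005,-0.0052,-0.1333,0,0.06,0.005,-0.0052,-0.2167,0,0.06,-0.075,0.0167,-0.2567,0,0.06,-0.1583,0.025,-0.2567,0,0.06,-0.2417,0.03,-0.2567,0,0.06,-0.2417,0.03,-0.2567,0,0.06])

```text
time: 7.55
ee_pos: [0.4747, 0.0898, 0.3342]
eef_rot: [0.71, 0.704, 0.0, 0.001]
ft_force: [0.4, -0.0, -0.2]
width: 0.0601
grip_force: 0.0
```

```bash
python3 - <<'E'
from bench import r, camrig, telemetry, job
from h import *
c=camrig.camera("wrist");np.save('w4.npy',c,allow_pickle=True);t=camrig.camera("top");np.save('t4.npy',t,allow_pickle=True)
s=telemetry.read_state();print(s['ee_pos'],s['eef_rot'],s['joint_positions'],s['time'])
a=c['img'][0:300,120:520,::-1];cv2.imwrite('pics/w4.png',cv2.resize(a,None,fx=2,fy=2))
E
```

```text
[0.4741 0.0953 0.3337] [ 0.7077  0.7065  0.0003 -0.0001] [-0.7498 -0.0417  0.4468  1.6951  0.0176  1.4836 -0.3065] 7.65
```

View pics/w4.png

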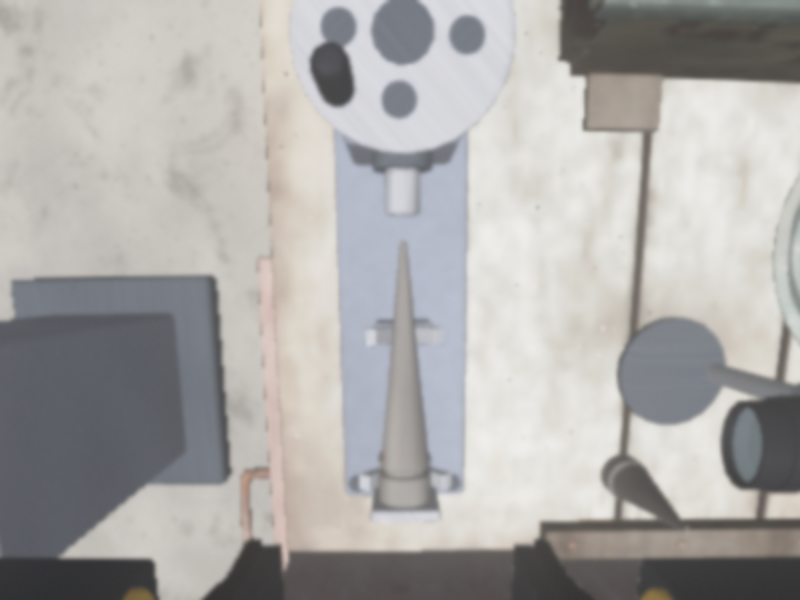

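The quill collar now sits against the housing and the tip is clear at full (321.5,120.5). The lens is at (492,221). I'll take one shifted view to triangulate the mandrel height before grasping.

Scaled: 0.075 m / 0.6 = 0.125, 0.05 m / 0.6 = 0.0833.

Emit:
jog_arm(moves=[0.0833,0.0067,0,0,0.06,0.125,0.0067,0,0,0.06,0.125,0.0067,0,0,0.06,0.125,0.0067,0,0,0.06])

```text
time: 8.05
ee_pos: [0.4772, 0.1735, 0.3329]
eef_rot: [0.705, 0.709, -0.001, 0.0]
ft_force: [0.3, 0.2, 0.2]
width: 0.06
grip_force: 0.0
```

```bash
python3 - <<'E'
from bench import r, camrig, telemetry, job
from h import *
c=camrig.camera("wrist");np.save('w5.npy',c,allow_pickle=True);t=np.load('t4.npy',allow_pickle=True).item();w4=np.load('w4.npy',allow_pickle=True).item()
s=telemetry.read_state();print(s['ee_pos'],R.from_quat(s['eef_rot']).as_matrix())
def tipf(k,u0,v0,u1,v1):
    g=cv2.cvtColor(k['img'],cv2.COLOR_RGB2HSV)
    for v in range(v0,v1,6): print(v,g[v,u0:u1,1])
p=np.array([.4805,.1865,.062])
for k in(w4,c):
    u,v=map(int,proj(k,p));print(u,v)
    tipf(k,u-12,v-10,u+13,v+16)
a=c['img'][100:300,220:440,::-1];cv2.imwrite('pics/w5.png',cv2.resize(a,None,fx=3,fy=3,interpolation=cv2.INTER_CUBIC))
E
```

```text
[0.4775 0.1724 0.3332] [[-0.0031  1.     -0.0006]
 [ 1.      0.0031 -0.0007]
 [-0.0007 -0.0006 -1.    ]]
321 121
111 [25 27 25 26 26 25 25 25 26 25 25 26 25 27 27 25 25 25 27 27 25 26 26 26
 26]
117 [25 25 25 25 25 25 25 25 25 27 25 27 25 24 25 25 25 26 25 25 26 25 26 25
 25]
123 [27 25 27 27 27 27 25 26 25 22 16  2  8  2 13 24 25 26 26 26 26 26 25 25
 25]
129 [26 27 27 27 25 25 25 25 25 20  6  6 11  8  5 17 25 25 25 25 27 27 25 26
 26]
135 [25 24 25 25 27 25 27 25 24 16  5  9 12 11  7 13 22 25 25 25 25 26 25 26
 26]
320 192
182 [25 25 26 26 26 25 25 25 25 25 25 25 24 25 24 24 25 25 26 25 25 26 25 25
 26]
188 [26 25 25 25 25 26 26 26 26 25 26 26 25 26 25 26 26 25 25 26 25 25 25 26
 26]
194 [25 26 25 26 25 25 26 26 25 24 16  3  8  3 14 23 25 25 25 26 25 26 26 26
 26]
200 [25 25 25 25 25 25 25 26 24 19  7  8 11  8  8 20 25 26 25 26 26 26 26 26
 26]
206 [25 25 25 25 25 25 26 25 22 14  5 10 10  9  3 12 22 24 25 25 25 24 25 25
 25]
```

View pics/w5.png

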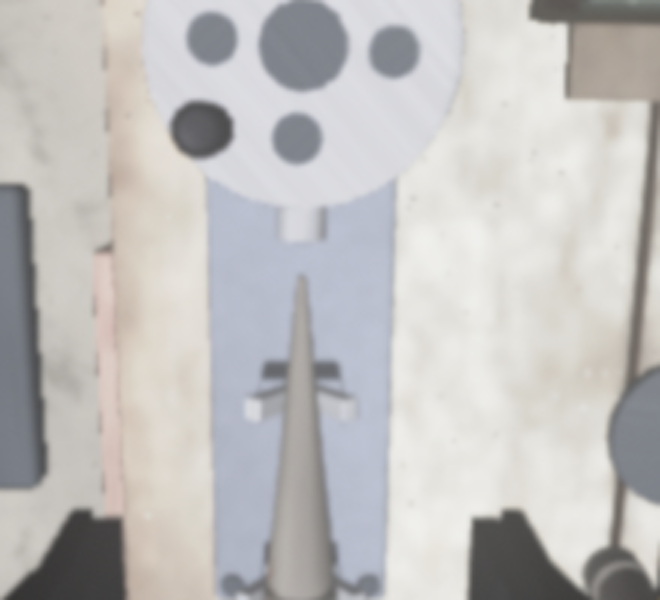

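Predicted and seen tip pixels agree in both views ((321,121) and (320,192)), so the axis at 62 mm height is confirmed. Descend on the mandrel at its centre of mass.

Scaled: 0.268 m / 0.6 = 0.4467, 0.0022 m / 0.6 = 0.0037.

Emit:
jog_arm(moves=[-0.0833,0.002,0,0,0.06,-0.1667,0.0037,0,0,0.06,-0.1667,0.0037,0.0833,0,0.06,-0.1667,0.0037,0.1667,0,0.06,-0.1667,0.0037,0.25,0,0.06,-0.1667,0.0037,0.3333,0,0.06,-0.1667,0.0037,0.4,0,0.06,-0.1667,0.0037,0.4333,0,0.06,-0.1667,0.0037,0.4467,0,0.06,-0.1667,0.0037,0.4467,0,0.06,-0.1667,0.0037,0.4467,0,0.06])

```text
time: 9.2
ee_pos: [0.481, 0.072, 0.0668]
eef_rot: [0.707, 0.708, 0.001, 0.0]
ft_force: [0.5, 0.0, -0.1]
width: 0.06
grip_force: 0.0
```

```bash
python3 - <<'E'
from bench import r, camrig, telemetry, job
from h import *
s=telemetry.read_state();print(s['ee_pos'],s['eef_rot'],s['joint_positions'],s['ft_force'])
E
```

```text
[0.481  0.072  0.0668] [0.7065 0.7077 0.0009 0.0004] [-0.675   0.226   0.4771  2.0353 -0.1315  0.9071 -0.1256] [ 0.4865  0.0374 -0.0658]
```

Scaled: 0.0015 m / 0.6 = 0.0025, -0.0005 m / 0.6 = -0.0008.

Emit:
jog_arm(moves=[0,-0.0008,0.0025,0,0.02,0,-0.0008,0.0025,0,0.01,0,-0.0008,0.0025,0,0.01,0,-0.0008,0.0025,0,0.01,0,-0.0008,0.0025,0,0.01,0,-0.0008,0.0025,0,0.01,0,-0.0008,0.0025,0,0.01], squeeze=50)

```text
time: 9.9
ee_pos: [0.4796, 0.072, 0.0641]
eef_rot: [0.706, 0.708, 0.0, -0.0]
ft_force: [-0.8, -0.8, 2.1]
width: 0.0241
grip_force: 49.9
```

Scaled: -0.158 m / 0.6 = -0.2633, 0.035 m / 0.6 = 0.0583.

Emit:
jog_arm(moves=[0,0,-0.0167,0,0.01,0,0,-0.05,0,0.01,0,0,-0.1,0,0.01,0,0,-0.1667,0,0.01,0,0,-0.2333,0,0.01,0.0167,-0.0083,-0.2633,0,0.01,0.05,-0.025,-0.2633,0,0.01,0.0583,-0.0333,-0.2633,0,0.01,0.0583,-0.0333,-0.2633,0,0.01])

```text
time: 10.8
ee_pos: [0.4586, 0.1074, 0.2218]
eef_rot: [0.706, 0.708, -0.0, -0.0]
ft_force: [1.0, -1.0, -3.2]
width: 0.0247
grip_force: 49.9
```

```bash
python3 - <<'E'
from h import *
from bench import r, camrig, telemetry, job
t=np.load('t2.npy',allow_pickle=True).item()
L=[plane(t,415.21,166,.242),plane(t,415.55,186,.242)];print(L, (L[0]-L[1]))
img=t['img'];g=cv2.cvtColor(img,cv2.COLOR_RGB2GRAY)
print(g[155:210,420:440:4].T)
print(g[190:206,412:446])
s=telemetry.read_state();print(s['ee_pos'],s['joint_positions'])
E
```

```text
[array([0.6833, 0.1326, 0.242 ]), array([0.6436, 0.1326, 0.242 ])] [0.0397 0.     0.    ]
[[154 153 157 156 156  55  42  47  90 116 111 111 110 110 111 109 108 109
  106 106 106 101 100  98  97  96  97  94  91  88  85  85  85  65  70  72
   73  74  39  38  44  41  44  43  41  58  58  57  56  57  66  85  83  83
   83]
 [149 175 200 196 199 198 201 200 118 127 124 125 123 124 125 125 125 124
  123 125 125 126 126 126 127 126 126 130 128 127 128 128 107  76 141 150
  146  34  39  43  43  42  41  40  39  42  43  45  44  44  45  58  89 103
   74]
 [141 171 147 149 145 144 105  64  94 129 126 124 122 126 124 125 126 127
  127 126 128 126 127 127 125 128 128 128 126 129 127 125 110 132 199 188
  104  40  43  47  47  47  43  45  45  46  48  46  55  80  40  77 160 143
   75]
 [149 148 146 142 147 147 150 116  89 128 123 124 126 123 123 126 126 125
  126 126 128 126 125 126 127 126 126 126 125 129 128 124 109 137 201 192
  108  41  46  48  47  48  47  48  4
[... 1912 characters left out ...]
5  46  45  44  47  43  56 153 149 148 151 154 159 163]
 [ 81  82  85  83  87  83  86  85  57  39  43  39  45  44  42  43  46  45
   45  49  45  48  47  46  43  42  31 155 156 155 161 157 163 162]
 [ 83  84  84  85  85  85  82  87  56  39  40  40  44  45  49  54  55  51
   50  53  51  52  45  45  41  40  29 153 158 155 150  99  93  64]
 [ 85  82  81  85  86  84  83  86  57  43  38  43  44  50  64  75  80  69
   63  61  62  50  41  34  34  31  40 153 155 105  46  40  42  39]
 [ 81  84  84  84  83  82  82  85  66  49  46  46  45  44  42  41  40  40
   41  39  43  42  46  45  72  66  97 147  95  48  38  43  44  39]]
[0.4586 0.1074 0.2218] [-0.769  -0.0125  0.4432  1.9038  0.0055  1.25   -0.3237]
```

```bash
python3 - <<'E'
from h import *
t=np.load('t2.npy',allow_pickle=True).item();g=cv2.cvtColor(t['img'],cv2.COLOR_RGB2GRAY).astype(float)
L=[];
for v in range(165,186):
    L.append(plane(t,421-(g[v,420]-50)/(126-50)-.5,v,.242))
L=np.array(L);pf=np.polyfit(L[:,0],L[:,1],1);print('left',pf,np.degrees(np.arctan(pf[0])),(L[:,1]-np.polyval(pf,L[:,0])).std(),L[0],L[-1])
# front/back edge of box top (along y), column-wise subpixel at back (row ~163) and front (~187)
for rows in((161,166),(185,189)):
    F=[]
    for u in range(424,438):
        col=g[rows[0]:rows[1],u];print(u,col)
E
```

```text
left [-0.0015  0.125 ] -0.08561116181300046 5.5854935905687345e-05 [0.6854 0.1238 0.242 ] [0.6457 0.1239 0.242 ]
424 [201. 200. 118. 127. 124.]
425 [172. 173. 123. 129. 124.]
426 [ 79.  80.  92. 128. 125.]
427 [ 53.  60.  93. 127. 123.]
428 [105.  64.  94. 129. 126.]
429 [143.  90.  90. 128. 125.]
430 [148. 126.  85. 129. 122.]
431 [151. 144.  91. 129. 125.]
432 [150. 116.  89. 128. 123.]
433 [153. 127. 118. 126. 125.]
434 [154. 199. 120. 128. 125.]
435 [140. 146. 103. 128. 124.]
436 [141. 137. 104. 127. 124.]
437 [142. 140. 105. 129. 125.]
424 [128. 128. 107.  76.]
425 [127. 127. 106.  82.]
426 [126. 126. 107.  98.]
427 [125. 127. 105. 106.]
428 [127. 125. 110. 132.]
429 [128. 127. 110. 137.]
430 [128. 126. 108. 138.]
431 [126. 125. 107. 137.]
432 [128. 124. 109. 137.]
433 [128. 127. 106. 112.]
434 [129. 127. 106. 110.]
435 [127. 128. 104.  90.]
436 [129. 127. 106.  79.]
437 [127. 127. 108.  66.]
```

Careful with the scale: shifts go in shares of 0.6 m and turns go in shares of 4 rad. That gives: -1.57 rad / 4 = -0.3925.

Emit:
jog_arm(moves=[0,0,0,-0.0375,0.01,0,0,0,-0.075,0.01,0,0,0,-0.1125,0.01,0,0,0,-0.15,0.01,0,0,0,-0.1875,0.01,0,0,0,-0.225,0.01,0,0,0,-0.2625,0.01,0,0,0,-0.3,0.01,0,0,0,-0.3375,0.01,0,0,0,-0.375,0.01,0,0,0,-0.3925,0.01,0,0,0,-0.3925,0.01])

```text
time: 12.0
ee_pos: [0.4595, 0.1058, 0.2216]
eef_rot: [-0.0, 1.0, -0.0, -0.0]
ft_force: [0.5, -0.5, -3.2]
width: 0.0244
grip_force: 49.9
```

```bash
python3 - <<'E'
from bench import r, camrig, telemetry, job
from h import *
c=camrig.camera("wrist");np.save('w6.npy',c,allow_pickle=True);t=camrig.camera("top");np.save('t6.npy',t,allow_pickle=True)
s=telemetry.read_state();print(s['ee_pos'],R.from_quat(s['eef_rot']).as_matrix(),s['joint_positions'],s['time'])
im=np.hstack([c['img'][:,120:520],cv2.resize(t['img'][130:310,310:460],(400,480))])[:,:,::-1]
cv2.imwrite('pics/w6.png',im)
E
```

```text
[0.4595 0.1062 0.2217] [[-1.      0.0021 -0.0006]
 [ 0.0021  1.     -0.0006]
 [ 0.0006 -0.0006 -1.    ]] [-0.7777 -0.0116  0.455   1.9032  0.0057  1.2496  1.2442] 12.1
```

View pics/w6.png

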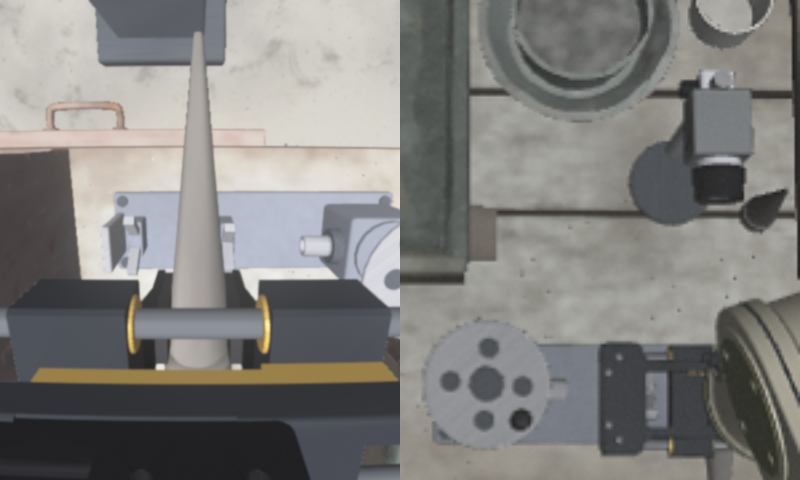

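The left half shows the mandrel held with its tip at full (318,33) and sides about 172–228 (crop) at row 290. The right half shows the camera box at (722,120) and the tip just visible at (718,460). I'll measure the mandrel's direction.

```bash
cat > m.py <<'E'
from h import *
def axis(c,z=.22,show=True):
    g=cv2.GaussianBlur(cv2.cvtColor(c['img'],cv2.COLOR_RGB2GRAY),(3,3),0).astype(float);P=[]
    e=cv2.Sobel(g,cv2.CV_64F,1,0)
    H=[proj(c,c['pose'][:3,3]*0+q) for q in ()]
    for v in range(150,262,6):
        w=27*(v-33)/265+3; u0=318+2*(v-33)/265
        def pk(a): 
            a=int(round(a));s=np.abs(e[v,a-5:a+6]);i=int(s.argmax());d=0
            if 0<i<10: d=.5*(s[i-1]-s[i+1])/(s[i-1]-2*s[i]+s[i+1])
            return a-5+i+d
        l,q=pk(u0-w),pk(u0+w);P.append((v,l,q))
    P=np.array(P)
    A=np.array([plane(c,(l+q)/2,v,z) for v,l,q in P]);W=np.array([np.linalg.norm(plane(c,l,v,z)-plane(c,q,v,z)) for v,l,q in P])
    if show: print(P[::3]);print('A',A[[0,-1]]);print('W',W[[0,-1]],A[[0,-1],0])
    pf=np.polyfit(A[:,0],A[:,1],1);print('dy/dx',pf[0],'deg',np.degrees(pf[0]),'res',(A[:,1]-np.polyval(pf,A[:,0])).std());return pf
E
python3 - <<'E'
from m import *
c=np.load('w6.npy',allow_pickle=True).item();pf=axis(c)
print('y at .4595',np.polyval(pf,.4595))
# tip: wrist and top
t=np.load('t6.npy',allow_pickle=True).item()
tp=plane(c,318,32,.22);print('tip',tp,'in top',proj(t,tp),c['pose'])
u,v=map(int,proj(t,tp));print(t['img'][v-12:v+10,u-10:u+12].mean(2).astype(int))
E
```

```text
[[150.     302.5513 333.0556]
 [168.     301.2241 334.2559]
 [186.     299.8204 336.0159]
 [204.     298.0849 337.7368]
 [222.     296.7264 340.0625]
 [240.     295.2037 340.8788]
 [258.     293.4    342.9059]]
A [[0.3889 0.1057 0.22  ]
 [0.4357 0.1059 0.22  ]]
W [0.0125 0.0221] [0.3889 0.4357]
dy/dx 0.0041955439106601275 deg 0.24038695884263783 res 5.303545594829095e-05
y at .4595 0.1059895317179022
tip [0.3449 0.1058 0.22  ] in top (np.float64(429.9641179447277), np.float64(342.6525501701382)) [[ 0.      0.9618  0.2739  0.3851]
 [ 1.      0.0003 -0.0011  0.1061]
 [-0.0011  0.2739 -0.9618  0.3617]
 [ 0.      0.      0.      1.    ]]
[[134 135 134 133 132 133 133 135 138  72 103 112 107 135 133 132 134 133
  131 130 132 133]
 [135 136 135 134 134 135 133 134 137  68 104 110 106 133 133 133 131 133
  133 131 131 132]
 [135 135 134 135 133 135 135 133 136  64 102 111 107 134 133 132 133 131
  130 130 129 132]
 [135 133 134 131 134 134 134 134 137  57 101 112 108 133 133 131 130 131
  129 129 131 130]
 [134 132 134 132 134 134 131 135 138  44  99 110 111 134 131 128 132 131
  129 130 13
[... 888 characters left out ...]
2 131 129 130 129 129 128 131
  129 128 130 129]
 [132 131 133 132 131 132 131 129 132 130 127 132 130 129 129 131 129 128
  124 127 128 128]
 [131 134 131 131 133 132 131 131 130 129 129 131 129 128 129 129 130 127
  128 130 127 129]
 [130 131 129 133 131 129 131 130 130 130 131 129 130 129 129 130 129 130
  128 128 129 128]
 [130 130 129 130 129 129 130 130 127 130 129 130 130 128 129 126 128 130
  129 129 130 127]
 [131 130 131 131 128 131 130 129 129 130 129 129 128 127 128 128 129 129
  128 130 129 128]
 [130 131 131 130 130 129 129 130 129 129 129 129 129 128 130 129 127 128
  128 128 127 126]
 [132 129 129 127 128 130 129 129 129 130 128 129 128 128 127 129 127 130
  128 130 127 128]]
```

```bash
cat > p.py <<'E'
from h import *
from scipy.optimize import least_squares
# pitch of the held mandrel from apparent widths; axis plane y = const, direction along +-x (world) in wrist view
def edges(c,rows,uc,hw):
    g=cv2.GaussianBlur(cv2.cvtColor(c['img'],cv2.COLOR_RGB2LAB),(3,3),0).astype(float)
    e=sum(np.abs(cv2.Sobel(g[:,:,k],cv2.CV_64F,1,0)) for k in range(3));P=[]
    for v in rows:
        o=[v]
        for s in(-1,1):
            a=int(round(uc(v)+s*hw(v)));q=e[v,a-5:a+6];i=int(q.argmax());d=0
            if 0<i<10:d=.5*(q[i-1]-q[i+1])/(q[i-1]-2*q[i]+q[i+1])
            o.append(a-5+i+d)
        P.append(o)
    return np.array(P)
def fit(c,P,tip,ax,zr,xr):
    # unknown: pitch th, z at reference station xr; ax = world unit direction big->tip (horizontal)
    O=c['pose'][:3,3]
    def res(p,full=False):
        th,z0,s0=p;d=np.array([*(ax*np.cos(th)),np.sin(th)]);b=np.array([*xr,z0])
        out=[]
        for v,l,q in np.vstack([P]):
            o,w1=ray(c,l,v);_,w2=ray(c,q,v);w=w1+w2;w/=np.linalg.norm(w)
            M=np.stack([w,-d],1);k,s=np.linalg.lstsq(M,b-o,rcond=None)[0]
            D=.005+.1818*(s0-s);out.append((k*np.linalg.norm(w1-w2)-D)*1e3)
        o,w=ray(c,*tip);k,s=np.linalg.lstsq(np.stack([w,-d],1),b-o,rcond=None)[0]
        out.append((s-s0)*1e3*.3)
        return np.array(out)
    f=least_squares(lambda p:np.append(res(p),(p[1]-zr)*1e3*3),[0,zr,.114]);J=f.jac
    print('pitch deg',np.degrees(f.x[0]),'z0',f.x[1],'grip-tip',f.x[2],'rms mm',np.sqrt((f.fun**2).mean()));print(f.fun.round(2))
E
python3 - <<'E'
from p import *
c=np.load('w6.npy',allow_pickle=True).item();t=np.load('t6.npy',allow_pickle=True).item()
P=edges(c,range(50,264,8),lambda v:318+2*(v-33)/265,lambda v:3+25*(v-33)/265)
print(P[::4]);fit(c,P,(318,32),np.array([-1,-.004]),.2196,np.array([.4595,.106]))
# same test on the mandrel lying level in its rests
w=np.load('w4.npy',allow_pickle=True).item()
Q=edges(w,range(132,236,6),lambda v:321.7+1.3*(v-122)/120,lambda v:2.5+11*(v-122)/120)
print(Q[::4]);fit(w,Q,(321.5,120.5),np.array([0,1.]),.062,np.array([.4805,.0725]))
for u,v in((430.8,343.4),(430.3,343)):print(tri((c,318,32),(t,u,v)))
E
```

```text
[[ 50.     311.9    321.8333]
 [ 82.     308.1667 327.2778]
 [114.     305.4306 330.228 ]
 [146.     302.6304 332.9156]
 [178.     300.473  335.2179]
 [210.     297.6636 338.1471]
 [242.     295.1724 341.1988]]
pitch deg -10.508423108926687 z0 0.2195961766935823 grip-tip 0.11860816216008739 rms mm 0.4511998153801653
[-1.21 -1.19 -0.42  0.09  0.32  0.48 -0.05  0.13  0.34 -0.2   0.07  0.07
  0.29 -0.11 -0.12 -0.18 -0.2  -0.2   0.04 -0.17 -0.11  0.11  0.09 -0.32
 -0.08  0.07  0.2   1.37 -0.01]
[[132.     318.2143 324.5769]
 [156.     316.1182 326.6562]
 [180.     314.22   328.9815]
 [204.     312.     331.4268]
 [228.     308.7791 334.8077]]
pitch deg -17.84209391594135 z0 0.06201214073447866 grip-tip 0.12085390019364257 rms mm 1.6374735823149782
[ 0.75  0.7   0.69  0.85  0.36 -5.04 -2.94  0.22  0.05  0.06 -0.06  0.25
  0.31  0.59  0.84  0.75  3.01 -2.44  0.64  0.04]
(array([0.3442, 0.1051, 0.22  ]), [np.float64(0.0010316514370388116), np.float64(0.0010316514370387329)])
(array([0.3445, 0.1055, 0.2198]), [np.float64(0.0004424403279265241), np.float64(0.0004424403279264811)])
```

The width fit is unreliable: its control on the mandrel lying level in its rests failed too. The wrist and top views together put the tip at z = 0.220, the same as the grip, so it is level, and its length matches. I'll move to the final pose slowly.

Scaled: -0.029 m / 0.6 = -0.0483, -0.0038 m / 0.6 = -0.0063, 0.005 rad / 4 = 0.0013.

Emit:
jog_arm(moves=[-0.0133,-0.0017,-0.0005,0.0013,0.01,-0.0267,-0.0033,-0.0005,0.0013,0.01,-0.0383,-0.005,-0.0005,0.0013,0.01,-0.0483,-0.0063,-0.0005,0.0013,0.01,-0.0483,-0.0063,-0.0005,0.0013,0.01,-0.0483,-0.0063,-0.0005,0.0013,0.01,-0.0483,-0.0063,-0.0005,0.0013,0.01,-0.0483,-0.0063,-0.0005,0.0013,0.01])

```text
time: 12.9
ee_pos: [0.4883, 0.1033, 0.2224]
eef_rot: [0.002, 1.0, 0.0, -0.0]
ft_force: [-0.4, 1.1, -4.7]
width: 0.0241
grip_force: 49.9
```

```bash
python3 - <<'E'
from bench import r, camrig, telemetry, job
from m import *
s=telemetry.read_state();print(s['ee_pos'],R.from_quat(s['eef_rot']).as_matrix(),s['torque'],s['ft_force'])
c=camrig.camera("wrist");t=camrig.camera("top");sc=camrig.camera("scene");pf=axis(c,show=False);print('axis y',np.polyval(pf,[.48,.53]))
x=s['ee_pos'][0]
for nm,p in(('tip',[x-.1148,.1022,.22]),('end',[x+.0452,.1022,.2365])):print(nm,[proj(k,np.array(p)) for k in(c,t,sc)])
u,v=map(int,proj(t,np.array([x-.1148,.1022,.22])));print(t['img'][v-6:v+6,u-6:u+7].mean(2).astype(int))
u,v=map(int,proj(c,np.array([x-.1148,.1022,.22])));print(c['img'][v-6:v+8,u-8:u+9].mean(2).astype(int))
a=t['img'][150:350,370:480,::-1];a=cv2.resize(a,(330,600),interpolation=cv2.INTER_CUBIC)
b=cv2.resize(sc['img'][190:340,330:430,::-1],(400,600),interpolation=cv2.INTER_CUBIC)
cv2.imwrite('pics/f.png',np.hstack([a,b]))
E
```

```text
[0.4883 0.1033 0.2224] [[-1.      0.0035 -0.    ]
 [ 0.0035  1.      0.0003]
 [ 0.      0.0003 -1.    ]] [ 0.014  -0.0141 -0.0178] [-0.4018  1.0565 -4.6869]
dy/dx -0.0012603636014624409 deg -0.07221351501570637 res 5.727852344810831e-05
axis y [0.1035 0.1034]
tip [(np.float64(313.5808298758394), np.float64(32.21868089290578)), (np.float64(431.6263444223576), np.float64(327.414899558019)), (np.float64(366.98204475825446), np.float64(281.8945623960709))]
end [(np.float64(316.00641235726965), np.float64(409.5338177634072)), (np.float64(431.8326245095471), np.float64(243.06925507622898)), (np.float64(393.6930086526826), np.float64(235.03791861341875))]
[[130 129 127 130  95  86 106 112 127 129 128 126 128]
 [131 132 132 131 106  85 106 111 130 127 128 131 131]
 [115 116 115 117 100  82 107 107 113 113 112 112 113]
 [112 114 113 113 117  85 107  92 115 113 113 116 113]
 [136 137 136 137 141  75 108  66 138 136 137 135 135]
 [133 135 134 135 137  51 110 10
[... 648 characters left out ...]
128 128 128 129 129 129 130 130 131 131 132 131 131 130 130]
 [128 128 128 128 128 128 128 129 130 133 138 140 141 141 139 137 131]
 [127 127 127 127 127 127 127 128 132 141 151 155 156 156 153 146 135]
 [126 126 126 127 126 126 127 127 135 149 160 164 164 163 160 151 138]
 [127 128 127 128 128 128 128 129 137 153 163 165 165 165 162 153 139]
 [129 129 129 129 129 130 130 130 139 154 164 166 166 165 163 154 140]
 [130 130 130 130 130 130 130 132 142 156 165 167 167 167 164 156 142]
 [129 129 129 129 129 129 130 133 144 158 165 167 167 167 164 157 144]
 [129 129 129 129 129 129 130 134 146 160 165 167 167 167 165 158 146]
 [130 131 130 130 130 130 130 134 148 161 166 167 168 167 166 159 147]]
```

View pics/f.png

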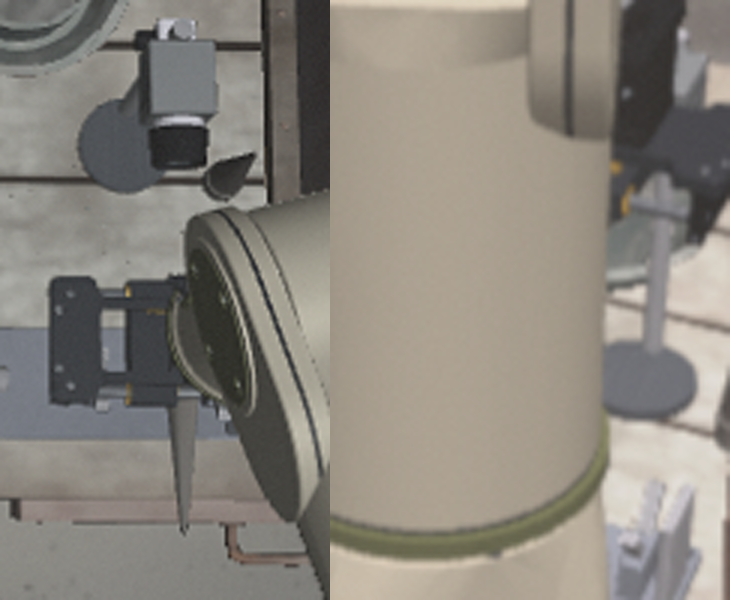

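Left panel: the mandrel's tip is at crop (183,530), hanging level and straight below the lens at (178,150), with the camera and the short mandrel untouched. The right panel shows mostly the arm. Only a 1.2 mm sideways error is left. I'll trim it and settle.

Scaled: -0.0011 m / 0.6 = -0.0018.

Emit:
jog_arm(moves=[0,-0.0018,0,0,0.01,0,-0.0018,0,0,0.01,0,-0.0018,0,0,0.01,0,-0.0018,0,0,0.01,0,-0.0018,0,0,0.01,0,-0.0018,0,0,0.01])

```text
time: 13.65
ee_pos: [0.4885, 0.1021, 0.2223]
eef_rot: [0.002, 1.0, 0.0, 0.0]
ft_force: [-0.4, -0.0, -3.3]
width: 0.0244
grip_force: 49.9
```

```bash
python3 - <<'E'
from bench import r, camrig, telemetry, job
from m import *
s=telemetry.read_state();print(s['ee_pos'],abs(np.array(s['joint_vel'])).max(),s['time'])
c=camrig.camera("wrist");pf=axis(c,show=False);print(np.polyval(pf,[.48,.53]),telemetry.read_state()['ee_pos'])
E
```

```text
[0.4885 0.1021 0.2223] 0.002338250470869 13.65
dy/dx -0.0012211507908199532 deg -0.06996678646304615 res 3.7357545328028456e-05
[0.1023 0.1022] [0.4885 0.1021 0.2223]
```

```bash
python3 -c "
from bench import r, camrig, telemetry, job
print(job.close_job())"
```

```text
the job is handed in; nothing more can be done
None
```

The job is handed in at about 13.7 s of robot time. The wheel was wound to its stop with the collar against the housing. The mandrel is held still in the gripper: level as far as two views can tell (about 1–2°), big end square to the lens, centred to within about a millimetre, and roughly 80 mm from the rim by calculation.

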